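# Clamp a plaster mould in the hold-down fixture

### The job

Set the closed plaster mould (the low oblong block) flat on the steel fixture plate, pushed home against its three dowels; then swing the clamp arm over it up to its stop and turn the T-handle clockwise until you feel by the rising resistance that the foot holds the mould firmly. Stop there: plaster crushes if the screw is forced. Let go and leave the other things on the bench alone.

Things in the scene. Friction and masses are not known exactly. Their poses are not given: they have to be found in the camera images.
- mould_center (a point): point 25 mm above the middle of the underside (half-way up) of the closed two-part plaster mould: a cream oblong block 60 mm (its x) x 90 mm (its y), about 50 mm high but hand-cast, so its top may be up to 2 mm higher or lower; a fine seam runs round its sides and a dark round pour hole is in one end. 0.22 to 0.37 kg. It starts lying flat on the bench
- mould: the same mould; origin at the middle of its underside, same axes
- fixture: steel fixture plate bolted to the bench, 260 mm (x) x 200 mm (y) x 18 mm; origin at the centre of its underside. Three dowels, 16 mm across, stand 14 mm above its top; from the seat point two are at x +38 mm, y -28 and +28 mm (for the mould's long +x face), one at x 0, y +53 mm (for its +y end)
- seat (a point): centre of the mould's place on the plate, on the plate's top face, 18 mm above the bench; axes as the plate's. When the mould touches all three dowels its centre is straight above this point, its 90 mm length along y; either end may lead
- post: upright steel post at x +120 mm, y 0 from the seat, that carries the clamp arm; its axis is the arm's vertical hinge. Origin on that axis at about the plate's top; the post's top is 136 mm above the bench
- swing_arm (a joint): angle of the clamp arm, an iron strap 32 mm wide, 98 to 130 mm above the bench. 0: home at its stop, pointing from the post to the plate's -x, the screw (120 mm from the post) above the seat centre. Grows anticlockwise seen from above, towards the plate's -y, to 1.75 rad. Starts open; stays where left (friction 0.25 N m, 2 N at the handle)
- tbar (a point): middle of the T-handle's bar, on the screw's axis: a round level steel bar 14 mm thick, 123 mm long over its ball ends, along this point's x, about 185 mm above the bench. Below it the neck is 10 mm thick to 34 mm under the bar's centre line, then the thread (16 mm); the arm's top is some 50 mm below the bar
- handle: the T-handle with its screw; axes as the bar's, origin on the screw's axis at the foot's underside. Clockwise from above lowers screw, bar and foot by 2.5 mm per rad. The screw drags with up to 0.6 N m while turning, less once stopped. The mould's resistance adds 0.25 N m per 100 N, some 1 to 1.5 N m per rad: firm is 0.25 to 0.5 N m added, plaster crushes at 0.65. It stays tight when let go
- foot: round steel foot of the screw, 34 mm across, which does not turn; origin at the centre of its underside, 112 mm below the bar's middle. At the start it hangs some 1.5 to 6.5 mm higher than the mould's top will be on the plate
- cast_drum: bystander: plaster drum, 66 mm across, 85 mm high; origin at the centre of its underside
- cast_pillar: bystander: upright square plaster pillar, 50 x 50 x 100 mm; origin at the centre of its underside
- mallet: bystander: mallet with a wooden handle, 260 mm long, lying; origin at mid-length on the bench
- scraper: bystander: flat steel scraper with a wooden handle, 240 mm long, lying; origin at mid-length on the bench
- dust_brush: bystander: flat brush, 200 mm long, lying; origin at mid-length on the bench
- soap_jar: bystander: white jar with a steel lid, 72 mm across, 85 mm high; origin at the centre of its underside
- spanner: bystander: steel spanner, 180 mm long, lying; origin at mid-length on the bench
There are look-alikes about, which are no part of the job. What is shaped like the mould but purple is not meant.

How it is judged:
On the way, in this order (a step that is already met when the one before it is completed fails the run):
1. the mould lies flat on the plate, home against the three dowels (x of mould_center in the frame of seat between -0.0025 and 0.0025 m and y of mould_center in the frame of seat between -0.0025 and 0.0025 m and z of mould_center in the frame of seat between 0.022 and 0.028 m and angle between the y axis of mould_center and the y axis of seat, either way round below 0.05 rad and angle between mould_center's own z axis and vertical below 0.05 rad), for 0.3 s.
2. the clamp arm is swung over the mould to its stop (all of step 1 and value of joint swing_arm below 0.05 rad), for 0.2 s.
3. the foot bears firmly on the mould (all of step 2 and contact force between foot and mould above 90 N), for 0.4 s.
At the end, for the whole second after the job is handed in: The mould lies flat on the plate against the three dowels (its centre within 2.5 mm of the seat centre in x and in y, its length within 0.05 rad of the seat's y axis), the arm is home at its stop (within 0.05 rad), and the foot presses on the mould with more than 90 N (all of step 3 and linear speed of mould below 0.01 m/s); the robot touches nothing.
It fails at once if the plaster is crushed: the foot presses on the mould with more than 260 N (contact force between foot and mould above 260 N).
It fails at once if a bystander is moved more than 30 mm (distance of any of cast_drum, cast_pillar, mallet, scraper, dust_brush, soap_jar, spanner from where it was at the start of the episode above 0.03 m).
It also fails if it takes over 72 s, if anything falls off the work surface, if the arm or the gripper's body presses on something with over 40 N, if the wrist force passes 120 N, or if a joint passes its speed limit or range.

### The arm

A 7-joint arm with a two-finger parallel gripper is mounted at the origin on the work surface. World frame = base frame: x ahead of the robot, y to its left, z up, the work surface at z = 0. Lengths are in m, angles in rad, forces in N, time in s.
With the tool pointing down it reaches from about 0.425 to 1.025 m from the base axis. Payload 3.6 kg.
Tool frame: the origin (TCP) lies at the very end of the fingers, on their centre line; the grasp point (between the pads) lies 19 mm behind it (tcp_to_grasp is the z of the grasp point in the tool frame, in m); z points along the fingers, y is the line along which they close (so a half turn about z gives the same grasp; the last joint's range is limited). The gripper opens to 85 mm and grips with 20 to 120 N. Pads are 22 mm wide; open, the fingers measure 114 mm over their backs; the gripper's body (76 mm by 85 mm) begins 54 mm behind the grasp point. The pads swing forward as they close: fully open they stand 13 mm farther back than shut.
Start: joints at [-1.292, 0.591, 0.048, 1.609, -0.033, 0.943, -0.034], TCP at [0.263, 0.675, 0.203] pointing down, gripper open.
Joint ranges: [-2.69, 2.69], [-0.47, 2.24], [-1.27, 1.36], [0.19, 2.51], [-1.53, 4.68], [0.08, 2.07], [-3.09, 3.09]. Speed limits (rad/s): [2.57, 2.57, 3.14, 3.14, 3.14, 3.14, 3.14].

### API

Orientations are given as a unit quaternion [w, x, y, z].
In Python, from plant import get_obs, grab_frame, get_calibration, job_done, tcp_to_grasp gives the robot as it stands. The module is installed in compiled form; this text tells all that it offers.
- The arm moves only by the tool drive_tool, never from a script. Its argument "rows" is a list of rows, each a list of 3 entries, a list of its own where there are three numbers: the turn, a rotation vector about the tool's x, y, z in rad, then the shift along the tool's x, y, z in mm, then the opening, from -1 (shut) to 1 (fully open), so that 0 is half open. In form: [[[ax, ay, az], [dx, dy, dz], hand], ...]. A call has 1 to 10 rows; each row shifts and turns the commanded pose from where the row before left it, along the tool's axes as they then stand; what a row does not reach is not made up. A row lasts 1/12 s, in which the tool goes at most 41.7 mm and 7.16 degrees, less where a joint would pass 70% of its speed; a pose out of reach is approached as far as the arm can. A call is refused whole if a number of a shift passes 41.7 or a number of a turn 0.125, either way. A call with a gripper value outside its range is refused whole. The fingers move at their own pace and stop on an object; the grip force is fixed at half the most. Time passes only in rows, so rows that do not move let the fingers close. It gives the time, the measured TCP pose, the force, the opening and the grip force at its end, in the units of the state.
- get_obs(): the state, without advancing time (a new reading comes with each control period).
- grab_frame(name): name is "side" or "top" or "wrist"; returns (picture, depth): 400x640x3 uint8, blue, green, red; 400x640 float32, m along the optical axis (not along the pixel's ray), 0 where there is no reading.
- get_calibration(name): a dict with "intrinsics" (3x3 intrinsics, pixels), "R" (3x3) and "t" (3): a world point X has camera coordinates R X + t; the wrist camera has in their place "tool_from_camera" (4x4, takes a point from camera to tool coordinates, whose origin is the TCP and whose axes are the flange's). Camera axes: x right, y down, z forward; pixel columns grow to the right and rows downward; lengths in m; the calibration is good to about 2 mm. The wrist camera is an equidistant fisheye: a pixel r from the principal point sees the ray r / f radians off the axis. A picture is of the moment at which its call begins: read the wrist's pose just before it. get_calibration takes no time and is no camera call.
- job_done(): hands the job in; it is judged then, once.
The state is a dict: "time_s": time; "joint_pos": joint angles; "joint_velocities": joint speeds; "effort": joint torques, N m; "eef_pos": TCP position; "orientation": TCP orientation; "ft_force": force on the tool from outside, world axes, zero at the start; "torque": the same for the moment, N m; "width": finger opening in m; "grip_force": force on a finger pad.
Only numpy, scipy, OpenCV 4.12 (cv2) and the standard library are available. Lean on these libraries where they do the work, as an engineer would, in place of code of your own. Each camera call takes 0.05 s, during which the arm holds its last target. There are 200 camera calls.

## Working session

There is one attempt and no reset: what is moved stays moved. The work goes in short steps, Python scripts to look and compute and a tool call to move; the robot and the scene stay as the last step left them, time stands still between calls to the robot, and variables do not carry over. Pictures are saved under pics/ and viewed, at most 10 in all, crops included, and the job is handed in when it is done.

Besides the shell and the picture viewer there is one more tool, called after "Call:" as name(argument=value, ...), one argument or row to a line, values as JSON. drive_tool: Moves the arm, as the interface text tells. Its arguments: {"type":"object","properties":{"rows":{"type":"array","items":{"type":"array"}}},"required":["rows"]}

```bash
mkdir -p pics; ls
python3 - <<'E'
from plant import *
import cv2,numpy as np
print(get_obs())
for n in("side","top"):
    p,d=grab_frame(n); cv2.imwrite(f"pics/{n}0.png",p); np.save(f"pics/{n}0.npy",d)
    c=get_calibration(n); print(n,c)
print(get_calibration("wrist"),tcp_to_grasp)
E
```

```text
pics
{'time_s': 0.0, 'joint_pos': array([-1.29251158,  0.59212345,  0.04826028,  1.6097942 , -0.03331467,
        0.94268858, -0.03367559]), 'joint_velocities': array([ 0.00239853,  0.00159927, -0.00102726, -0.00102407,  0.00021384,
        0.00094285, -0.00132148]), 'effort': array([ 6.96047141e-05, -5.48692560e+01,  1.54678915e+00, -1.98120475e+01,
        9.36562079e-03,  8.76737031e-03,  7.57694153e-06]), 'eef_pos': array([0.26302923, 0.67467076, 0.20174738]), 'orientation': array([-1.59130705e-04,  1.84759650e-01,  9.82783115e-01, -1.09328509e-03]), 'ft_force': array([-0.07195683, -0.21105869, -0.64790269]), 'torque': array([-0.03348206, -0.01569299, -0.03716093]), 'grip_force': 0.0, 'width': 0.0851669809519423}
side {'intrinsics': array([[411.36334781,   0.        , 320.82801994],
       [  0.        , 411.36334781, 206.06251897],
       [  0.        ,   0.        ,   1.        ]]), 'R': array([[ 0.84096764, -0.54045064, -0.02620185],
       [-0.28833325, -0.40663208, -0.86689924],
       [ 0.45786173,  0.73658907, -0.49779431]]), 't': array([-0.32944127,  0.22984226,  1.218774
[... 256 characters left out ...]
87630874e-01,  2.81412630e-02, -1.54250856e-01],
       [ 1.54191447e-01, -4.28207045e-03, -9.88031711e-01]]), 't': array([0.03768596, 0.43301577, 1.08388692])}
{'intrinsics': array([[309.70691629,   0.        , 320.92467827],
       [  0.        , 309.70691629, 202.72933368],
       [  0.        ,   0.        ,   1.        ]]), 'tool_from_camera': array([[-1.12645455e-03, -9.54376352e-01, -2.98604271e-01,
         7.69527069e-02],
       [ 9.99999129e-01, -8.69708853e-04, -9.92698469e-04,
         4.26221874e-04],
       [ 6.87709165e-04, -2.98605129e-01,  9.54376500e-01,
        -1.71332260e-01],
       [ 0.00000000e+00,  0.00000000e+00,  0.00000000e+00,
         1.00000000e+00]])} -0.0187
```

View pics/top0.png

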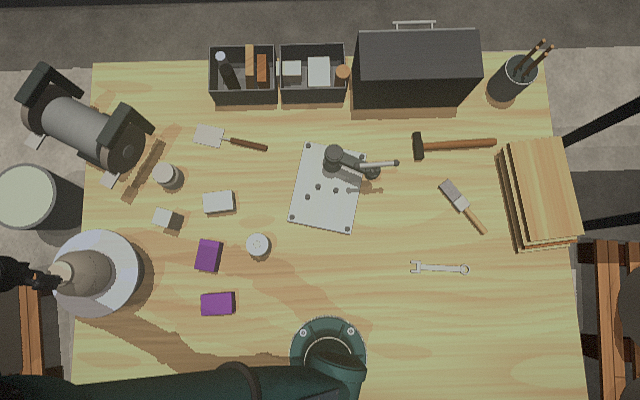

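View pics/side0.png

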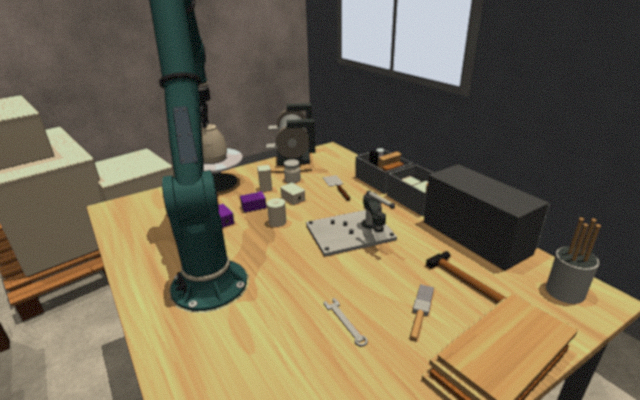

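The top view shows the mould at about (218,202), the fixture plate at (326,188), the post at (335,155) and the T-handle at about (380,163). The jar is at (258,244), the pillar at (166,218) and the drum at (165,175). The side view agrees. The mould has its dark pour hole on the end towards the camera.

```bash
cat > h.py <<'E'
from plant import *
import cv2,numpy as np
from scipy.spatial.transform import Rotation as Rt
def cloud(n,d):
    c=get_calibration(n);K=c["intrinsics"];v,u=np.mgrid[:400,:640]
    P=np.stack([(u-K[0,2])/K[0,0]*d,(v-K[1,2])/K[1,1]*d,d],-1)
    W=(P-c["t"])@c["R"]; W[d==0]=np.nan; return W
def cast(n,uv,z):
    c=get_calibration(n);K=c["intrinsics"];uv=np.atleast_2d(np.float64(uv))
    r=np.c_[(uv[:,0]-K[0,2])/K[0,0],(uv[:,1]-K[1,2])/K[1,1],np.ones(len(uv))]@c["R"]
    o=-c["R"].T@c["t"]; return o+r*((z-o[2])/r[:,2])[:,None]
def rect(p):
    c,s,a=cv2.minAreaRect(np.float32(p)*1000); return np.round(c,1),np.round(s,1),round(a,1)
def pose():
    o=get_obs();q=o["orientation"];return o["eef_pos"],Rt.from_quat(q[[1,2,3,0]])
E
python3 - <<'E'
from h import *
p=cv2.imread("pics/top0.png");W=cloud("top",np.load("pics/top0.npy"))
def blob(lo,hi,box):
    u0,v0,u1,v1=box;m=np.zeros((400,640),np.uint8);m[v0:v1,u0:u1]=((W[...,2]>lo)&(W[...,2]<hi))[v0:v1,u0:u1]
    n,l,s,c=cv2.connectedComponentsWithStats(m)
    for i in range(1,n):
        if s[i,4]>8:
            q=W[l==i];print(s[i],"z",np.nanmedian(q[:,2]).round(4),rect(q[:,:2]))
print("mould");blob(.04,.06,(195,185,240,220))
print("bystand");blob(.06,.12,(140,155,285,260))
print("plate");blob(.012,.024,(280,130,380,240))
print("dowel");blob(.026,.04,(295,170,345,215))
print("armstrap");blob(.10,.145,(310,130,420,200))
print("tbar");blob(.165,.21,(310,130,420,200))
print("purple");blob(.03,.06,(190,230,240,320))
print("bench",np.nanmedian(W[250:300,300:400,2]))
# dark spots on plate
a=cv2.resize(p[125:245,270:430],None,fx=5,fy=5,interpolation=cv2.INTER_CUBIC);cv2.imwrite("pics/c1.png",a)
E
```

```text
mould
[202 189  32  24 611] z 0.0487 (array([462.8, 315.5]), array([60.7, 89.8]), 6.0)
bystand
[152 162  25  23 436] z 0.0839 (array([545.2, 467.3]), array([63.1, 62.6]), 2.0)
[151 207  27  22 390] z 0.0985 (array([411.7, 460. ]), array([52.4, 49.8]), 72.6)
[246 233  24  23 432] z 0.0844 (array([327.4, 192. ]), array([63.1, 62.6]), 89.1)
plate
[ 287  141   76   93 4320] z 0.0175 (array([504.5, -14.9]), array([199.8, 260.4]), 76.3)
[342 148  25  13 118] z 0.0178 (array([ 604.6, -101.8]), array([78.4, 24.3]), 75.9)
dowel
[316 183   5   6  21] z 0.0312 (array([503.6,  15. ]), array([13.1, 13.2]), 40.0)
[333 187   6   5  21] z 0.0312 (array([491.8, -40.7]), array([13.7, 13.9]), 62.1)
[305 193   5   6  23] z 0.0309 (array([473.5,  47.2]), array([12.2, 15. ]), 88.6)
armstrap
[324 144  57  35 704] z 0.1276 (array([553.8, -85. ]), array([167.5,  52.5]), 66.2)
tbar
[353 159  46  10 256] z 0.1896 (array([ 524.5, -138.9]), array([ 17.1, 119.3]), 2.8)
purple
[194 238  27  34 681] z 0.0493 (array([303.2, 345.5]), array([61.8, 89.8]), 78.9)
[201 292  33  24 701] z 0.0493 (array([163.4, 315.1]), array([60.2, 89.2]), 2.8)
bench -0.0003929950155320961
```

View pics/c1.png

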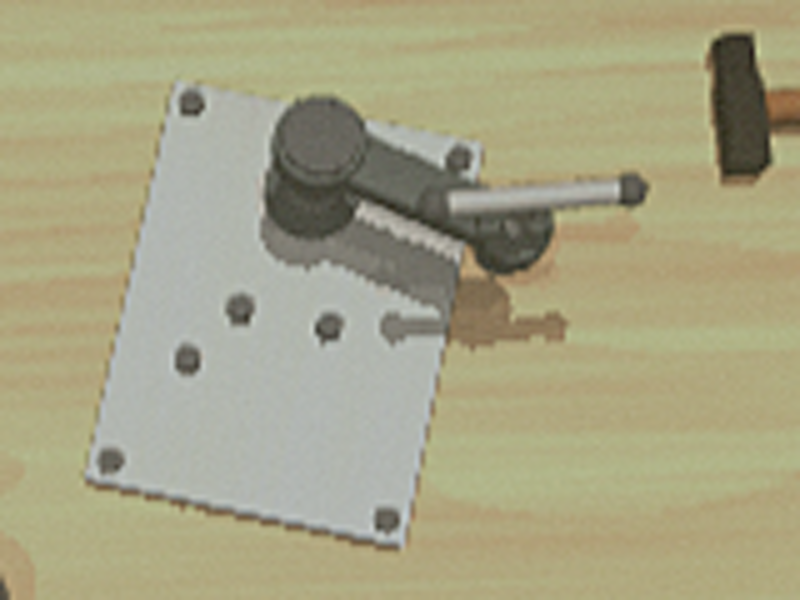

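The crop shows three dowels at crop pixels (240,309), (329,326) and (187,359), with plate bolts at (190,103), (458,157), (110,460) and (387,519). The clamp arm is open towards -y, with the T-bar running from about (440,203) to (632,190). The measured sizes match the given ones: 60x90 mould, 260x200 plate, and the screw 121 mm from the post. I'll move above the mould.

Call:
drive_tool(
  rows=[
    [[0,0,0],[-31.7,-26.2,4],1],
    [[0,0,0],[-31.7,-26.2,4],1],
    [[0,0,0],[-31.7,-26.2,4],1],
    [[0,0,0],[-31.7,-26.2,4],1],
    [[0,0,0],[-31.7,-26.2,4],1],
    [[0,0,0],[-31.7,-26.2,4],1],
    [[0,0,0],[-31.7,-26.2,4],1],
    [[0,0,0],[-31.7,-26.2,4],1],
    [[0,0,0],[-31.7,-26.2,4],1],
    [[0,0,0],[-31.7,-26.2,4],1],
  ],
)

```text
time_s: 0.93
eef_pos: [0.4639, 0.3142, 0.1625]
orientation: [-0.0, 0.185, 0.983, -0.0]
ft_force: [1.0, 0.7, -0.1]
width: 0.0854
grip_force: 0.0
```

Call:
drive_tool(
  rows=[
    [[0,0,0.1216],[0,0,0],1],
    [[0,0,0.1216],[0,0,0],1],
    [[0,0,0.1216],[0,0,0],1],
    [[0,0,0.1216],[0,0,0],1],
    [[0,0,0.1216],[0,0,0],1],
    [[0,0,0.1216],[0,0,0],1],
    [[0,0,0.1216],[0,0,0],1],
    [[0,0,0.1216],[0,0,0],1],
    [[0,0,0.1216],[0,0,0],1],
    [[0,0,0],[0,0,0],1],
  ],
)

```text
time_s: 1.77
eef_pos: [0.4631, 0.3162, 0.1625]
orientation: [0.0, 0.67, 0.743, -0.0]
ft_force: [-0.8, -0.2, 0.3]
width: 0.0854
grip_force: 0.0
```

Run:
```python
from h import *
B=cast("top",[(270+u/5-.4,125+v/5-.4) for u,v in[(190,103),(458,157),(110,460),(387,519)]],.021)*1000
print(B.round(1),"ctr",B.mean(0).round(1))
e=[B[0]-B[2],B[1]-B[3]];print([np.degrees(np.arctan2(q[1],q[0])).round(2) for q in e])
e=[B[0]-B[1],B[2]-B[3]];print([np.degrees(np.arctan2(-q[0],q[1])).round(2) for q in e])
p,R=pose();print(p,R.as_matrix().round(4));print(get_obs()["joint_pos"].round(3))
im,d=grab_frame("wrist");cv2.imwrite("pics/w1.png",im);np.save("pics/w1.npy",d)
```

```text
[[ 635.7   41.5   21. ]
 [ 595.8 -125.    21. ]
 [ 411.1   95.9   21. ]
 [ 370.3  -71.1   21. ]] ctr [503.2 -14.7  21. ]
[np.float64(-13.64), np.float64(-13.44)]
[np.float64(-13.46), np.float64(-13.73)]
[0.46314252 0.31620135 0.16250084] [[-1.027e-01  9.947e-01 -4.000e-04]
 [ 9.947e-01  1.027e-01 -1.000e-03]
 [-9.000e-04 -5.000e-04 -1.000e+00]]
[-0.949  0.461  0.364  2.028 -0.249  0.695 -0.324]
```

View pics/w1.png

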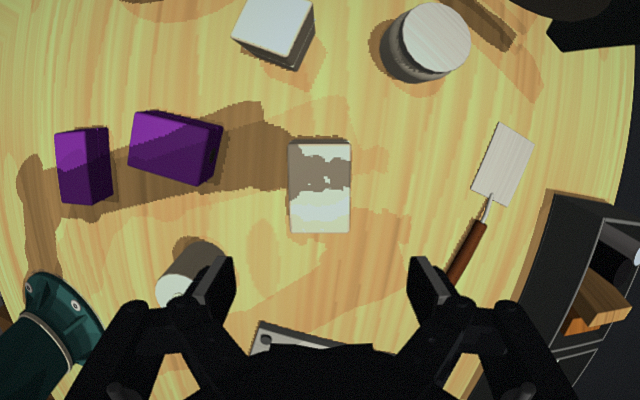

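The wrist view shows the mould centred between the fingers, with its top at columns 290–351 and rows 140–232, square to the closing line. Four bolts give the plate a yaw of -13.6°. Dowels and yaw together put the seat at about (461, -4) mm. Descending and gripping.

Call:
drive_tool(
  rows=[
    [[0,0,0],[0,0,38],1],
    [[0,0,0],[0,0,38],1],
    [[0,0,0],[0,0,38],1],
    [[0,0,0],[0,0,26],1],
    [[0,0,0],[0,0,11],1],
    [[0,0,0],[0,0,0],1],
    [[0,0,0],[0,0,0],-0.2],
    [[0,0,0],[0,0,0],-1],
    [[0,0,0],[0,0,0],-1],
    [[0,0,0],[0,0,0],-1],
  ],
)

```text
time_s: 2.65
eef_pos: [0.4639, 0.3168, 0.0144]
orientation: [-0.0, 0.669, 0.743, 0.001]
ft_force: [-2.4, -0.9, 5.5]
width: 0.0567
grip_force: 62.3
```

Call:
drive_tool(
  rows=[
    [[0,0,0],[0,0,0],-1],
    [[0,0,0],[0,0,0],-1],
    [[0,0,0],[0,0,0],-1],
    [[0,0,0],[0,0,-10],-1],
    [[0,0,0],[0,0,-20],-1],
    [[0,0,0],[0,0,-30],-1],
    [[0,0,0],[0,0,-20],-1],
    [[0,0,0],[0,0,0],-1],
  ],
)

```text
time_s: 3.32
eef_pos: [0.4669, 0.3182, 0.0973]
orientation: [0.001, 0.669, 0.743, 0.005]
ft_force: [1.4, 0.2, -2.7]
width: 0.0562
grip_force: 64.7
```

Run:
```python
from h import *
p,R=pose();print(p,R.as_matrix().round(4),get_obs()["width"])
im,d=grab_frame("top");W=cloud("top",d)
# mould: bright cream blob near TCP
hsv=cv2.cvtColor(im,cv2.COLOR_BGR2HSV)
m=((W[...,2]>.085)&(W[...,2]<.145)&(abs(W[...,0]-p[0])<.08)&(abs(W[...,1]-p[1])<.08)&(hsv[...,2]>120))
print(m.sum(),np.nanmedian(W[m][:,2]),rect(W[m][:,:2]))
im,d=grab_frame("wrist");cv2.imwrite("pics/w2.png",im)
```

```text
[0.46689426 0.31823378 0.09733677] [[-0.1045  0.9945  0.0083]
 [ 0.9945  0.1045  0.0062]
 [ 0.0053  0.0089 -0.9999]] 0.0562046926146806
322 0.13115964965143045 (array([469.9, 317.3]), array([63.8, 88.5]), 6.1)
```

View pics/w2.png

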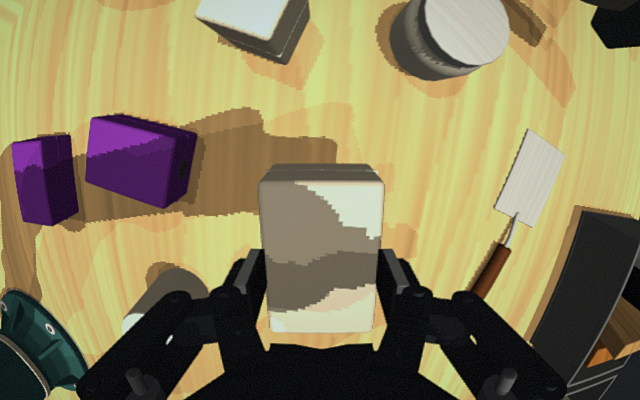

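The mould is held squarely between the pads, its top at columns 260–384. Carrying it to just short of the seat.

Call:
drive_tool(
  rows=[
    [[0,0,0],[-35.8,-5.1,0],-1],
    [[0,0,0],[-35.8,-5.1,0],-1],
    [[0,0,0],[-35.8,-5.1,0],-1],
    [[0,0,0],[-35.8,-5.1,0],-1],
    [[0,0,0],[-35.8,-5.1,0],-1],
    [[0,0,0],[-35.8,-5.1,0],-1],
    [[0,0,0],[-35.8,-5.1,0],-1],
    [[0,0,0],[-35.8,-5.1,0],-1],
    [[0,0,0],[-35.8,-5.1,0],-1],
  ],
)

```text
time_s: 4.17
eef_pos: [0.4504, -0.0106, 0.0913]
orientation: [-0.001, 0.669, 0.743, -0.001]
ft_force: [0.7, -0.8, -2.8]
width: 0.0563
grip_force: 64.6
```

Call:
drive_tool(
  rows=[
    [[0,0,0.114],[0,0,0],-1],
    [[0,0,0.114],[0,0,0],-1],
    [[0,0,0.114],[0,0,0],-1],
    [[0,0,0],[0,0,0],-1],
    [[0,0,0],[0,0,0],-1],
    [[0,0,0],[0,0,0],-1],
  ],
)

```text
time_s: 4.67
eef_pos: [0.4511, -0.0087, 0.0916]
orientation: [-0.0, 0.785, 0.62, -0.0]
ft_force: [-0.2, 0.1, -2.3]
width: 0.0566
grip_force: 64.6
```

```bash
cat > m.py <<'E'
from h import *
def look(tag,zlo,zhi):
    p,R=pose();M=R.as_matrix();print(p.round(4),M.round(4).tolist(),"yaw_y",np.degrees(np.arctan2(M[1,1],M[0,1])).round(2),get_obs()["ft_force"].round(1))
    im,d=grab_frame("top");W=cloud("top",d);cv2.imwrite(f"pics/{tag}.png",im)
    hsv=cv2.cvtColor(im,cv2.COLOR_BGR2HSV)
    m=((W[...,2]>zlo)&(W[...,2]<zhi)&(abs(W[...,0]-p[0])<.08)&(abs(W[...,1]-p[1])<.08)&(hsv[...,2]>120))
    if m.sum()>10: print(m.sum(),np.nanmedian(W[m][:,2]),rect(W[m][:,:2]))
E
python3 -c "
from m import *
look('t3',.11,.15)
"
```

```text
[ 0.4511 -0.0087  0.0916] [[0.2319, 0.9727, -0.001], [0.9727, -0.2319, -0.0001], [-0.0003, -0.0009, -1.0]] yaw_y -13.41 [-0.2  0.1 -2.3]
```

Call:
drive_tool(
  rows=[
    [[0,0,0],[3,3.5,20],-1],
    [[0,0,0],[0,0,20],-1],
    [[0,0,0],[0,0,12],-1],
    [[0,0,0],[0,0,6],-1],
    [[0,0,0],[0,0,1],-1],
    [[0,0,0],[0,0,0],-1],
    [[0,0,0],[0,0,0],-1],
  ],
)

```text
time_s: 5.3
eef_pos: [0.456, -0.0069, 0.0331]
orientation: [0.0, 0.786, 0.619, 0.0]
ft_force: [-0.2, 0.7, -2.8]
width: 0.0563
grip_force: 64.6
```

Call:
drive_tool(
  rows=[
    [[0,0,0],[0,0,1.5],-1],
    [[0,0,0],[0,0,0],-1],
    [[0,0,0],[0,0,0],-1],
    [[0,0,0],[0,0,0],-1],
  ],
)

```text
time_s: 5.63
eef_pos: [0.4563, -0.0069, 0.0324]
orientation: [0.0, 0.786, 0.619, 0.001]
ft_force: [-1.5, 0.5, 6.2]
width: 0.056
grip_force: 66.7
```

Call:
drive_tool(
  rows=[
    [[0,0,0],[0,0,1],-1],
    [[0,0,0],[0,0,0],-1],
    [[0,0,0],[0,0,0],-1],
    [[0,0,0],[0,0,0],-1],
  ],
)

```text
time_s: 5.97
eef_pos: [0.4563, -0.0069, 0.0323]
orientation: [0.0, 0.786, 0.618, 0.001]
ft_force: [-2.7, 0.9, 17.9]
width: 0.0566
grip_force: 69.1
```

Call:
drive_tool(
  rows=[
    [[0,0,0],[0,0,-1.3],-1],
    [[0,0,0],[1,0,0],-1],
    [[0,0,0],[1,0,0],-1],
    [[0,0,0],[1,0,0],-1],
    [[0,0,0],[0,0,0],-1],
    [[0,0,0],[0,0,0],-1],
  ],
)

```text
time_s: 6.47
eef_pos: [0.4566, -0.0063, 0.0324]
orientation: [0.001, 0.786, 0.618, -0.0]
ft_force: [-1.0, -4.3, 9.6]
width: 0.0563
grip_force: 67.3
```

Call:
drive_tool(
  rows=[
    [[0,0,0],[1,0,0],-1],
    [[0,0,0],[1,0,0],-1],
    [[0,0,0],[0,0,0],-1],
    [[0,0,0],[0,0,0],-1],
  ],
)

```text
time_s: 6.8
eef_pos: [0.457, -0.0049, 0.0324]
orientation: [0.002, 0.787, 0.617, -0.0]
ft_force: [-2.0, -6.7, 9.1]
width: 0.056
grip_force: 67.3
```

Call:
drive_tool(
  rows=[
    [[0,0,0],[1,0,0],-1],
    [[0,0,0],[0,0,0],-1],
    [[0,0,0],[0,0,0],-1],
  ],
)

```text
time_s: 7.05
eef_pos: [0.4573, -0.004, 0.0324]
orientation: [0.002, 0.787, 0.617, -0.0]
ft_force: [-2.5, -5.8, 9.6]
width: 0.0562
grip_force: 67.3
```

Call:
drive_tool(
  rows=[
    [[0,0,0],[1,0,0],-1],
    [[0,0,0],[1,0,0],-1],
    [[0,0,0],[0,0,0],-1],
    [[0,0,0],[0,0,0],-1],
  ],
)

```text
time_s: 7.38
eef_pos: [0.4574, -0.0035, 0.0324]
orientation: [0.002, 0.787, 0.617, -0.001]
ft_force: [-2.8, -9.2, 9.5]
width: 0.0562
grip_force: 67.3
```

Call:
drive_tool(
  rows=[
    [[0,0,0],[1,0,0],-1],
    [[0,0,0],[1,0,0],-1],
    [[0,0,0],[0,0,0],-1],
    [[0,0,0],[0,0,0],-1],
  ],
)

```text
time_s: 7.72
eef_pos: [0.4574, -0.0032, 0.0325]
orientation: [0.003, 0.788, 0.616, -0.001]
ft_force: [-2.9, -12.7, 11.9]
width: 0.0562
grip_force: 67.7
```

Call:
drive_tool(
  rows=[
    [[0,0,0],[0,1,0],-1],
    [[0,0,0],[0,1,0],-1],
    [[0,0,0],[0,1,0],-1],
    [[0,0,0],[0,1,0],-1],
    [[0,0,0],[0,0,0],-1],
    [[0,0,0],[0,0,0],-1],
  ],
)

```text
time_s: 8.22
eef_pos: [0.4575, -0.0034, 0.0323]
orientation: [-0.0, 0.787, 0.616, -0.003]
ft_force: [-6.8, -11.3, 16.6]
width: 0.0565
grip_force: 68.7
```

Call:
drive_tool(
  rows=[
    [[0,0,0],[0,1,-0.7],-1],
    [[0,0,0],[0,1,0],-1],
    [[0,0,0],[0,1,0],-1],
    [[0,0,0],[0,0,0],-1],
    [[0,0,0],[0,0,0],-1],
  ],
)

```text
time_s: 8.63
eef_pos: [0.4577, -0.0034, 0.0325]
orientation: [-0.002, 0.787, 0.617, -0.005]
ft_force: [-11.1, -9.9, 14.5]
width: 0.0559
grip_force: 68.4
```

Call:
drive_tool(
  rows=[
    [[0,0,0],[0,1,0],-1],
    [[0,0,0],[0,1,0],-1],
    [[0,0,0],[0,0,0],-1],
    [[0,0,0],[0,0,0],-1],
  ],
)

```text
time_s: 8.97
eef_pos: [0.4577, -0.0034, 0.0325]
orientation: [-0.003, 0.787, 0.617, -0.006]
ft_force: [-13.3, -9.3, 17.9]
width: 0.0566
grip_force: 69.0
```

Call:
drive_tool(
  rows=[
    [[0,0,0],[0,1,0],-1],
    [[0,0,0],[0,1,0],-1],
    [[0,0,0],[0,0,0],-1],
    [[0,0,0],[0,0,0],-1],
  ],
)

```text
time_s: 9.3
eef_pos: [0.4578, -0.0035, 0.0326]
orientation: [-0.005, 0.787, 0.617, -0.007]
ft_force: [-14.3, -9.6, 21.6]
width: 0.0563
grip_force: 69.8
```

Run:
```python
from m import *
look('t4',.06,.075)
a=cv2.imread('pics/t4.png')[150:250,260:400];cv2.imwrite('pics/c4.png',cv2.resize(a,None,fx=5,fy=5,interpolation=cv2.INTER_CUBIC))
im,d=grab_frame("wrist");cv2.imwrite("pics/w4.png",im)
im,d=grab_frame("side");cv2.imwrite("pics/s4.png",im)
```

```text
[ 0.4578 -0.0035  0.0326] [[0.2389, 0.9709, -0.0174], [0.971, -0.2389, -0.0012], [-0.0053, -0.0167, -0.9998]] yaw_y -13.83 [-14.3  -9.6  21.6]
91 0.06710869343298122 (array([444.9, -33.2]), array([25.5, 47. ]), 75.3)
```

View pics/w4.png

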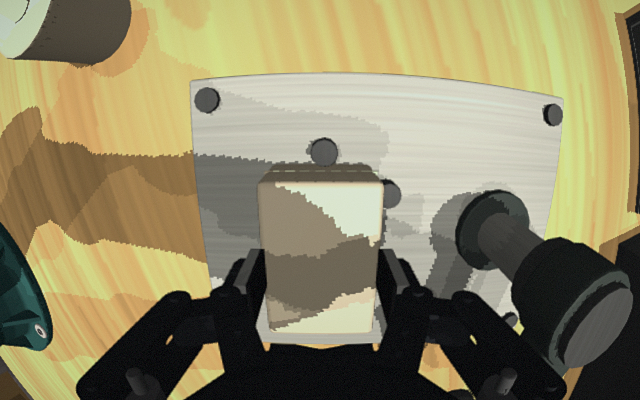

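The wrist view shows the mould's +y end at the end dowel (323,152) and a long-face dowel (392,193) half hidden behind the mould's edge. I'll cast rays to check whether the x contact is real.

```bash
cat >> h.py <<'E'
def wcast(uv,z,p,R):
    c=get_calibration("wrist");K=c["intrinsics"];T=c["tool_from_camera"];uv=np.atleast_2d(np.float64(uv))
    q=(uv-K[:2,2])/K[0,0];th=np.linalg.norm(q,axis=1);s=np.sin(th)/np.maximum(th,1e-9)
    r=np.c_[q*s[:,None],np.cos(th)]@T[:3,:3].T
    r=r@R.as_matrix().T;o=p+R.as_matrix()@T[:3,3]
    return o+r*((z-o[2])/r[:,2])[:,None]
def plate(X,s=(.461,-.0041),yaw=-.237):
    c,q=np.cos(yaw),np.sin(yaw);d=np.atleast_2d(X)[:,:2]-s;return (d@np.array([[c,-q],[q,c]])*1000).round(1)
E
python3 - <<'E'
from h import *
p,R=pose();im=cv2.imread("pics/w4.png")
cv2.imwrite("pics/c5.png",cv2.resize(im[120:340,190:450],None,fx=3,fy=2.7,interpolation=cv2.INTER_CUBIC)[:600,:800])
print("end dowel",plate(wcast([(324,151)],.032,p,R)))
print("side dowel right edge",plate(wcast([(401,193)],.032,p,R)))
print("bolts",plate(wcast([(207,98),(553,113)],.022,p,R)))
print("mould top corners",plate(wcast([(259,182),(384,182),(376,333),(268,333)],.067,p,R)))
print("tcp",plate(p[None]))
E
```

```text
end dowel [[-1.9 53.1]]
side dowel right edge [[43.2 28.8]]
bolts [[-72.5  86.2]
 [158.5  85.4]]
mould top corners [[-31.6  44.1]
 [ 25.9  44. ]
 [ 28.4 -45.2]
 [-34.4 -45.8]]
tcp [[-3.2 -0.1]]
```

View pics/c5.png

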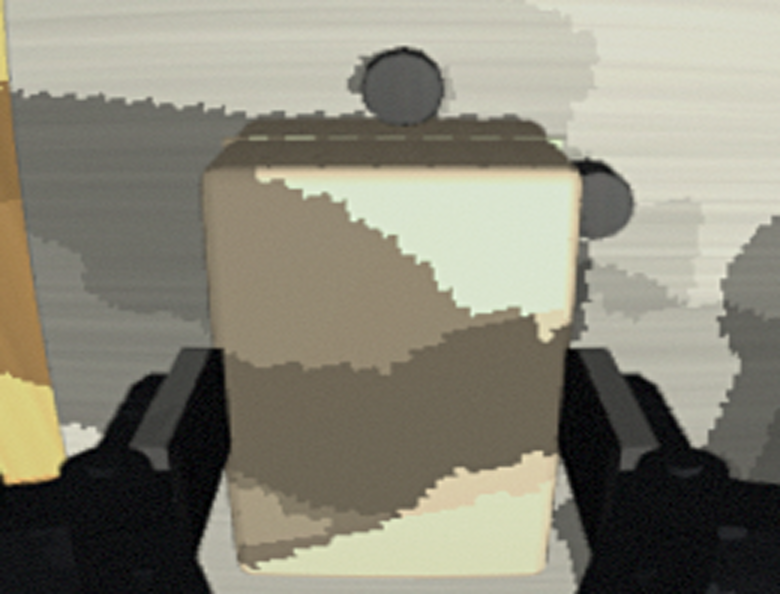

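The crop shows the mould touching the end dowel and lying against the side dowel. By the wrist rays the dowels sit about 2 mm lower in x than the top camera put them, so the contact is real. I'll ease the push and open.

Call:
drive_tool(
  rows=[
    [[0,0,0],[-3,-4,-0.8],-1],
    [[0,0,0],[0,0,0],-1],
    [[0,0,0],[0,0,0],0.6],
    [[0,0,0],[0,0,0],0.6],
    [[0,0,0],[0,0,0],0.6],
    [[0,0,0],[0,0,0],0.6],
  ],
)

```text
time_s: 9.95
eef_pos: [0.4658, -0.0011, 0.0333]
orientation: [0.001, 0.786, 0.619, 0.001]
ft_force: [0.0, -0.4, 0.2]
width: 0.0685
grip_force: 0.0
```

Run:
```python
from h import *
p,R=pose();print(p,R.as_matrix().round(4).tolist(),get_obs()["width"],get_obs()["ft_force"].round(1),plate(p[None]))
im,d=grab_frame("wrist");cv2.imwrite("pics/w6.png",im)
a=im[110:350,200:440];cv2.imwrite("pics/c6.png",cv2.resize(a,None,fx=2.5,fy=2.5,interpolation=cv2.INTER_CUBIC))
```

```text
[ 0.46579576 -0.00106663  0.03327759] [[0.2342, 0.9722, 0.0022], [0.9722, -0.2342, 0.0004], [0.0009, 0.0021, -1.0]] 0.06845235738574441 [ 0.  -0.4  0.2] [[3.9 4.1]]
```

View pics/c6.png

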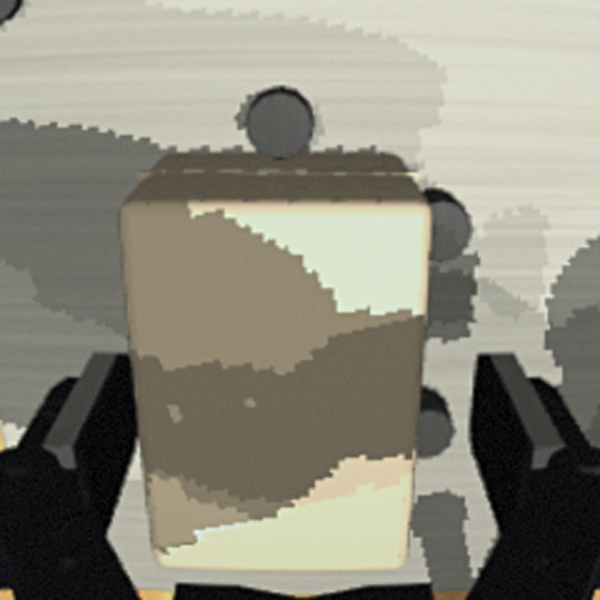

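The crop shows the end dowel at (281,123), both side dowels at (445,228) and (435,423), and the mould against them all. The left finger rests near its -x face. Checking in numbers.

Run:
```python
from h import *
p,R=pose();f=lambda L:[(200+(u-.75)/2.5,110+(v-.75)/2.5) for u,v in L]
D=plate(wcast(f([(282,123),(471,228),(455,424)]),.032,p,R));print("dowel end ctr, side right edges",D)
M=plate(wcast(f([(121,203),(431,203),(406,567),(157,567)]),.067,p,R));print(M,M.mean(0))
```

```text
dowel end ctr, side right edges [[ -1.6  52.5]
 [ 42.9  27.7]
 [ 43.  -26.1]]
[[-31.1  43.5]
 [ 26.9  43.4]
 [ 27.1 -44.5]
 [-31.4 -45. ]] [-2.125 -0.65 ]
```

The mould centre agrees with the dowel-derived seat to within about 1 mm. One gentle confirming push in +x, then back off and lift towards the T-bar.

Call:
drive_tool(
  rows=[
    [[0,0,0],[0,2,0],0.6],
    [[0,0,0],[0,2,0],0.6],
    [[0,0,0],[0,2,0],0.6],
    [[0,0,0],[0,0,0],0.6],
    [[0,0,0],[0,0,0],0.6],
  ],
)

```text
time_s: 10.42
eef_pos: [0.4703, -0.0032, 0.0332]
orientation: [0.0, 0.786, 0.618, 0.0]
ft_force: [-0.8, -0.1, 1.1]
width: 0.0683
grip_force: 0.0
```

Call:
drive_tool(
  rows=[
    [[0,0,0],[-2,-6,0],0.8],
    [[0,0,0],[-2,-8,0],1],
    [[0,0,0],[0,0,0],1],
    [[0,0,0],[0,0,-20],1],
    [[0,0,0],[0,0,-38],1],
    [[0,0,0],[0,0,-40],1],
    [[0,0,0],[0,0,-40],1],
    [[0,0,0],[0,0,-40],1],
    [[0,0,0],[0,0,-40],1],
    [[0,0,0],[0,0,-10],1],
  ],
)

```text
time_s: 11.25
eef_pos: [0.4583, -0.0041, 0.2665]
orientation: [0.002, 0.786, 0.618, 0.005]
ft_force: [0.3, 0.4, 0.3]
width: 0.0858
grip_force: 0.0
```

Call:
drive_tool(
  rows=[
    [[0,0,-0.095],[0,0,0],1],
    [[0,0,-0.095],[0,0,0],1],
    [[0,0,-0.095],[0,0,0],1],
    [[0,0,0],[0,0,0],1],
    [[0,0,0],[0,0,0],1],
  ],
)

```text
time_s: 11.67
eef_pos: [0.4545, -0.0038, 0.2606]
orientation: [-0.001, 0.691, 0.723, -0.0]
ft_force: [-0.0, 0.1, 0.4]
width: 0.0856
grip_force: 0.0
```

Run:
```python
from h import *
p,R=pose();M=R.as_matrix();print(p,M.round(4).tolist())
print("to tbar in tool mm",(M.T@(np.array([.522,-.139,.25])-p)*1000).round(1))
im,d=grab_frame("wrist");cv2.imwrite("pics/w7.png",im)
```

```text
[ 0.45445926 -0.00383596  0.26060548] [[-0.0451, 0.999, -0.0013], [0.999, 0.0451, 0.0002], [0.0002, -0.0013, -1.0]]
to tbar in tool mm [-138.1   61.4   10.5]
```

View pics/w7.png

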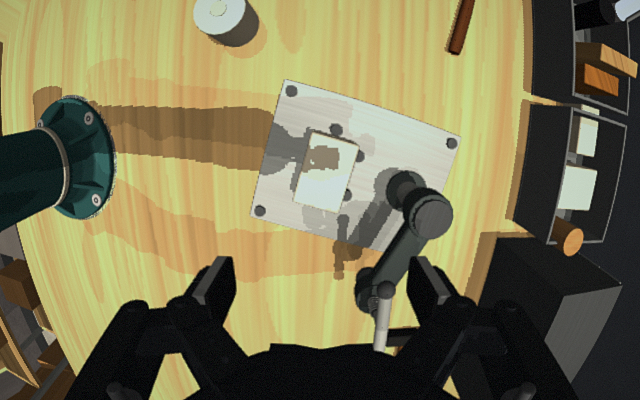

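The wrist view shows the mould against its dowels at (337,130), (358,155) and (347,195). The clamp arm is at (410,240) and the T-bar at about (382,320). Moving over the T-bar.

Call:
drive_tool(
  rows=[
    [[0,0,0],[-34.5,15.4,0],1],
    [[0,0,0],[-34.5,15.4,0],1],
    [[0,0,0],[-34.5,15.4,0],1],
    [[0,0,0],[-34.5,15.4,0],1],
    [[0,0,0],[0,0,10],1],
    [[0,0,0],[0,0,0],1],
    [[0,0,0],[0,0,0],1],
  ],
)

```text
time_s: 12.3
eef_pos: [0.5223, -0.138, 0.2501]
orientation: [-0.001, 0.691, 0.723, -0.001]
ft_force: [0.2, 0.6, -0.3]
width: 0.0854
grip_force: 0.0
```

Run:
```python
from h import *
p,R=pose();M=R.as_matrix();print(p,M.round(4).tolist())
im,d=grab_frame("wrist");cv2.imwrite("pics/w8.png",im)
im,d=grab_frame("top");cv2.imwrite("pics/t8.png",im)
W=cloud("top",d);m=(W[...,2]>.06)&(W[...,2]<.075)&(abs(W[...,0]-.459)<.07)&(abs(W[...,1]+.004)<.07)
n,l,s,c=cv2.connectedComponentsWithStats(m.astype(np.uint8));i=1+np.argmax(s[1:,4]);print(s[i],np.nanmedian(W[l==i][:,2]),rect(W[l==i][:,:2]),plate(W[l==i][:,:2].mean(0)))
m=(W[...,2]>.028)&(W[...,2]<.04)&(abs(W[...,0]-.49)<.07)&(abs(W[...,1]+.004)<.07)
n,l,s,c=cv2.connectedComponentsWithStats(m.astype(np.uint8))
for i in range(1,n):
    if s[i,4]>6: print(s[i],plate(W[l==i][:,:2].mean(0)))
```

```text
[ 0.52227051 -0.13804287  0.2500658 ] [[-0.0462, 0.9989, -0.0033], [0.9989, 0.0463, 0.0008], [0.001, -0.0032, -1.0]]
[308 185  34  26 609] 0.06651121997790076 (array([460.6,  -4.2]), array([89.3, 60.3]), 76.6) [[-1.  -0.2]]
[316 183   5   3  11] [[40.6 28. ]]
[334 187   5   3  11] [[ 40.7 -28.1]]
[305 193   5   6  22] [[-0.4 53. ]]
```

View pics/w8.png

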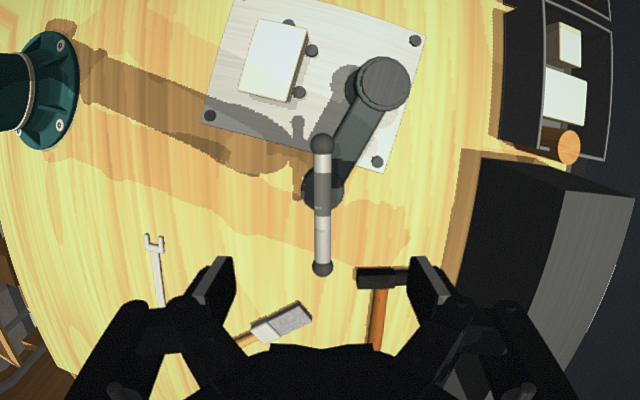

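The top view now gives the mould centre at (460.6, -4.2) with yaw -13.4°, so it is seated. The wrist view shows the T-bar from ball (322,143) to ball (322,268), in line with the tool.

Run:
```python
from h import *
p,R=pose();M=R.as_matrix()
im=cv2.imread("pics/w8.png");
B=wcast([(322,143),(322,268)],.187,p,R);print(B.round(4),np.linalg.norm(B[0]-B[1]))
print("tool",((B.mean(0)-p)@M*1000).round(1))
H=wcast([(383,82)],.136,p,R);print("post",H)
print(get_obs()["joint_pos"].round(3))
```

```text
[[ 0.5206 -0.0862  0.187 ]
 [ 0.5258 -0.1928  0.187 ]] 0.10673496212771996
tool [-2.6  0.3 63.8]
post [[ 0.57392084 -0.03122564  0.136     ]]
[-0.238  0.335  0.532  1.992 -0.221  0.872  0.462]
```

Call:
drive_tool(
  rows=[
    [[0,0,0],[-2.6,0.3,20],1],
    [[0,0,0],[0,0,25],1],
    [[0,0,0],[0,0,25],1],
    [[0,0,0],[0,0,12],1],
    [[0,0,0],[0,0,0],1],
    [[0,0,0],[0,0,0],0],
    [[0,0,0],[0,0,0],-1],
    [[0,0,0],[0,0,0],-1],
    [[0,0,0],[0,0,0],-1],
    [[0,0,0],[0,0,0],-1],
  ],
)

```text
time_s: 13.23
eef_pos: [0.5246, -0.1413, 0.1701]
orientation: [0.001, 0.69, 0.724, 0.001]
ft_force: [0.3, 0.0, -0.5]
width: 0.0255
grip_force: 0.0
```

Call:
drive_tool(
  rows=[
    [[0,0,0],[0,0,0],-1],
    [[0,0,0],[0,0,0],-1],
    [[0,0,0],[0,0,0],-1],
    [[0,0,0],[0,0,0],-1],
  ],
)

```text
time_s: 13.57
eef_pos: [0.5239, -0.1413, 0.1693]
orientation: [0.0, 0.69, 0.724, 0.0]
ft_force: [0.9, -0.0, 0.1]
width: 0.0004
grip_force: 0.0
```

Run:
```python
from h import *
o=get_obs();p,R=pose();M=R.as_matrix();print(p,M.round(4).tolist(),o["width"],o["ft_force"].round(1),o["torque"].round(2),o["joint_pos"].round(3))
# swing plan: row k: shift in tool axes (before turn), then turn
P=np.array([.5742,-.0316]);v=p[:2]-P;print("r",np.hypot(*v),"angle",np.degrees(np.arctan2(v[1],v[0]))%360)
n=12;st=np.radians(78.3)/n;cur=np.r_[v,0];Rm=M.copy()
rot=lambda a:Rt.from_rotvec([0,0,-a]).as_matrix()
print("step",st)
for first in(0,1):
    S=[]
    for k in range(3):
        a=rot(st*k)@cur;b=rot(st*(k+1))@cur
        S.append(((rot(st*k)@M).T@(b-a)*1000).round(2) if first==0 else ((rot(st*(k+1))@M).T@(b-a)*1000).round(2))
    print("shift-then-turn" if first==0 else "turn-then-shift",S)
```

```text
[ 0.52391614 -0.14129331  0.16925461] [[-0.0475, 0.9989, 0.0001], [0.9989, 0.0475, -0.0], [-0.0, 0.0001, -1.0]] 0.00036879392383449514 [ 0.9 -0.   0.1] [-0.01 -0.03  0.01] [-0.172  0.445  0.474  2.066 -0.311  0.699  0.55 ]
r 0.1206693379609895 angle 245.37308484603614
step 0.11388273369263001
shift-then-turn [array([  6.99, -11.82,  -0.  ]), array([  6.99, -11.82,  -0.  ]), array([  6.99, -11.82,  -0.  ])]
turn-then-shift [array([  5.61, -12.54,  -0.  ]), array([  5.61, -12.54,  -0.  ]), array([  5.61, -12.54,  -0.  ])]
```

Run:
```python
from h import *
im,d=grab_frame("wrist");cv2.imwrite("pics/w9.png",im)
im2,d=grab_frame("side");
c=get_calibration("side");q=c["R"]@np.array([.523,-.14,.17])+c["t"];u=c["intrinsics"]@q;u=u[:2]/u[2];print(u)
x,y=int(u[0]),int(u[1]);s=cv2.resize(im2[max(y-60,0):y+60,x-64:x+64],None,fx=3.1,fy=3.33,interpolation=cv2.INTER_CUBIC)
cv2.imwrite("pics/c9.png",np.hstack([cv2.resize(im[60:400,180:480],(400,400)),cv2.resize(s,(400,400))]))
```

```text
[379.6250275  202.37125305]
```

View pics/c9.png

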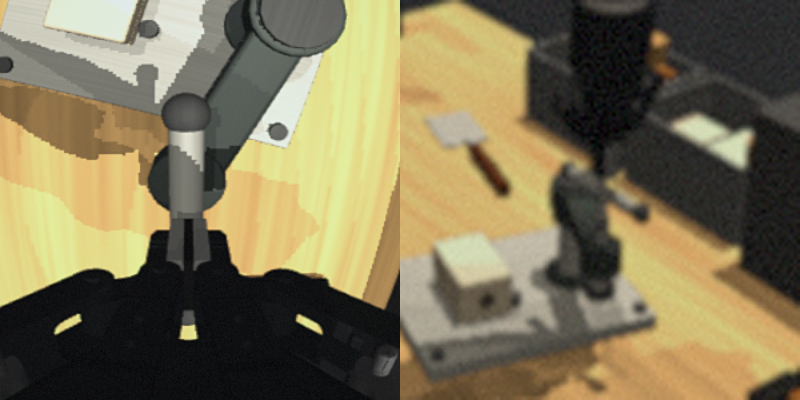

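The left half shows the T-bar running up to the fingers at crop (187,220), but the opening reads shut. I'll check by wrist depth whether the pads sit above or below the bar.

Run:
```python
from h import *
p,R=pose();M=R.as_matrix()
im,d=grab_frame("wrist")
c=get_calibration("wrist");K=c["intrinsics"];T=c["tool_from_camera"]
def pt(u,v):
    q=(np.array([u,v])-K[:2,2])/K[0,0];th=np.linalg.norm(q)+1e-9;r=np.r_[q*np.sin(th)/th,np.cos(th)]
    X=r/r[2]*d[v,u];return ((T[:3,:3]@X+T[:3,3])*1000).round(0).astype(int).tolist()
for u in(308,314,320,326,332):print(u,[(v,pt(u,v),im[v,u].tolist()) for v in(190,215,235,243,250,258,266,280,295,320)])
```

```text
308 [(190, [36, -7, -19], [93, 98, 99]), (215, [22, -7, -19], [87, 95, 96]), (235, [11, -7, -19], [86, 93, 92]), (243, [6, -8, -18], [84, 97, 103]), (250, [11, -7, -38], [73, 86, 95]), (258, [11, -6, -45], [71, 75, 74]), (266, [12, -6, -54], [71, 75, 75]), (280, [11, -6, -65], [69, 71, 71]), (295, [12, -5, -76], [17, 15, 17]), (320, [17, -4, -97], [16, 12, 5])]
314 [(190, [37, -4, -22], [107, 115, 115]), (215, [23, -4, -21], [108, 118, 117]), (235, [12, -4, -22], [107, 117, 116]), (243, [8, -4, -22], [83, 89, 87]), (250, [12, -4, -40], [73, 76, 76]), (258, [11, -4, -46], [68, 72, 71]), (266, [12, -3, -54], [64, 67, 68]), (280, [12, -3, -66], [66, 70, 68]), (295, [12, -3, -77], [17, 16, 13]), (320, [-1, -3, -76], [23, 20, 23])]
320 [(190, [37, -1, -22], [194, 209, 210]), (215, [24, -1, -23], [111, 121, 122]), (235, [12, -1, -22], [112, 122, 121]), (243, [8, -1, -22], [87, 93, 93]), (250, [12, -1, -39], [12, 16, 16]), (258, [12, -1, -47], [20, 17, 16]), (266, [11, -1, -53], [9, 6, 7]), (280, [11, -1, -65], [16, 14, 15]), (295, [5, -1, -66], [19, 19, 21]), (320, [-9, -1, -66], [18, 20, 20])]
326 [(190, [37, 2, -21], [183, 196, 200]), (215, [23, 2, -22], [104, 111, 112]), (235, [12, 2, -22], [101, 108, 109]), (243, [8, 2, -22], [78, 86, 86]), (250, [12, 2, -39], [73, 77, 78]), (258, [11, 2, -45], [67, 69, 68]), (266, [12, 2, -55], [69, 71, 69]), (280, [12, 2, -66], [65, 67, 65]), (295, [10, 1, -74], [18, 17, 18]), (320, [-2, 2, -74], [17, 15, 10])]
332 [(190, [35, 5, -17], [109, 117, 118]), (215, [1, 8, 40], [62, 67, 65]), (235, [-14, 8, 39], [68, 72, 71]), (243, [-81, 13, 170], [89, 129, 163]), (250, [12, 5, -38], [71, 73, 73]), (258, [11, 5, -46], [67, 70, 70]), (266, [12, 4, -55], [65, 66, 66]), (280, [11, 4, -65], [66, 70, 70]), (295, [12, 4, -77], [19, 20, 20]), (320, [13, 3, -92], [19, 16, 16])]
```

Depth puts the bar top at tool z -22, while the closed fingertips end near -36, so they shut just above the bar. I'll open, go 18 mm lower (still clear of the arm) and close again.

Call:
drive_tool(
  rows=[
    [[0,0,0],[0,0,0],0.4],
    [[0,0,0],[0,0,0],0.4],
    [[0,0,0],[0,0,0],0.4],
    [[0,0,0],[2,0,9],0.4],
    [[0,0,0],[0,0,9],0.4],
    [[0,0,0],[0,0,0],-1],
    [[0,0,0],[0,0,0],-1],
    [[0,0,0],[0,0,0],-1],
    [[0,0,0],[0,0,0],-1],
    [[0,0,0],[0,0,0],-1],
  ],
)

```text
time_s: 14.55
eef_pos: [0.5237, -0.1395, 0.1514]
orientation: [-0.0, 0.69, 0.724, -0.0]
ft_force: [-0.7, 0.2, 0.9]
width: 0.0116
grip_force: 58.6
```

Run:
```python
from h import *
o=get_obs();p,R=pose();M=R.as_matrix();print(p,M.round(4).tolist(),o["width"],o["grip_force"],o["ft_force"].round(1),o["torque"].round(2),o["joint_pos"].round(3))
```

```text
[ 0.52367978 -0.13945345  0.15141446] [[-0.0475, 0.9989, -0.0001], [0.9989, 0.0475, 0.0], [0.0, -0.0001, -1.0]] 0.011623758677825028 58.58684778213501 [-0.7  0.2  0.9] [0.03 0.13 0.  ] [-0.161  0.47   0.456  2.08  -0.331  0.66   0.565]
```

Call:
drive_tool(
  rows=[
    [[0,0,0],[0,0,0],-0.2],
    [[0,0,0],[0,0,0],-0.2],
    [[0,0,0],[0,0,7],-0.2],
    [[0,0,0],[0,0,0],-1],
    [[0,0,0],[0,0,0],-1],
    [[0,0,0],[0,0,0],-1],
    [[0,0,0],[0,0,0],-1],
  ],
)

```text
time_s: 15.13
eef_pos: [0.5234, -0.1391, 0.1439]
orientation: [-0.0, 0.69, 0.724, -0.0]
ft_force: [-1.1, -0.0, -2.7]
width: 0.012
grip_force: 58.4
```

Run:
```python
from h import *
o=get_obs();p,R=pose();M=R.as_matrix();print(p,o["width"],o["grip_force"],o["ft_force"].round(1),o["torque"].round(2),o["joint_pos"].round(3))
P=np.array([.5742,-.0316]);v=p[:2]-P;print("r",np.hypot(*v),"angle",np.degrees(np.arctan2(v[1],v[0]))%360)
A=np.radians(np.degrees(np.arctan2(v[1],v[0]))%360-166.4);n=14;st=A/n;cur=np.r_[v,0]*.12/np.hypot(*v)
rot=lambda a:Rt.from_rotvec([0,0,-a]).as_matrix()
print("A",A,"step",st)
print(M.T@(rot(st)@cur-cur)*1000,(rot(st)@M).T@(rot(st)@cur-cur)*1000)
```

```text
[ 0.52335841 -0.13910723  0.14391218] 0.011994737519086047 58.43350946903229 [-1.1 -0.  -2.7] [-0.01  0.08  0.01] [-0.154  0.48   0.448  2.086 -0.34   0.645  0.572]
r 0.11892296601598792 angle 244.68991650955618
A 1.366416814203222 step 0.09760120101451586
[  6.00176343 -10.0520735    0.01072935] [  4.99366168 -10.58908326   0.01094503]
```

Call:
drive_tool(
  rows=[
    [[0,0,0.0976],[6.0,-10.05,0],-1],
    [[0,0,0.0976],[6.0,-10.05,0],-1],
    [[0,0,0.0976],[6.0,-10.05,0],-1],
    [[0,0,0.0976],[6.0,-10.05,0],-1],
    [[0,0,0],[0,0,0],-1],
    [[0,0,0],[0,0,0],-1],
  ],
)

```text
time_s: 15.63
eef_pos: [0.486, -0.1107, 0.144]
orientation: [-0.001, 0.817, 0.577, -0.0]
ft_force: [-0.5, 1.6, -5.1]
width: 0.0117
grip_force: 59.4
```

```bash
cat > sw.py <<'E'
from h import *
o=get_obs();p,R=pose();M=R.as_matrix();print(p,o["width"],o["grip_force"],o["ft_force"].round(1),o["torque"].round(2),o["joint_pos"].round(3))
P=np.array([.5742,-.0316]);v=p[:2]-P;a=np.degrees(np.arctan2(v[1],v[0]))%360
print("r",np.hypot(*v),"angle",a,"swing",np.radians(a-166.4),"tool y az",np.degrees(np.arctan2(M[1,1],M[0,1])),"tilt",M[:,2].round(3))
E
python3 sw.py
```

```text
[ 0.4859988  -0.11074171  0.14395837] 0.011715040776192657 59.40390229225159 [-0.5  1.6 -5.1] [ 0.28  0.   -0.09] [-0.292  0.454  0.569  2.18  -0.422  0.615  0.24 ]
r 0.11850258324344838 angle 221.9011853027229 swing 0.9686784222920002 tool y az -19.481532017678234 tilt [-0.001  0.001 -1.   ]
```

Call:
drive_tool(
  rows=[
    [[0,0,0.0976],[6.0,-10.05,0],-1],
    [[0,0,0.0976],[6.0,-10.05,0],-1],
    [[0,0,0.0976],[6.0,-10.05,0],-1],
    [[0,0,0.0976],[6.0,-10.05,0],-1],
    [[0,0,0.0976],[6.0,-10.05,0],-1],
    [[0,0,0.0976],[6.0,-10.05,0],-1],
    [[0,0,0.0976],[6.0,-10.05,0],-1],
    [[0,0,0.0976],[6.0,-10.05,0],-1],
    [[0,0,0],[0,0,0],-1],
    [[0,0,0],[0,0,0],-1],
  ],
)

```text
time_s: 16.47
eef_pos: [0.4567, -0.0257, 0.1441]
orientation: [0.001, 0.975, 0.224, 0.001]
ft_force: [4.0, 1.3, -10.9]
width: 0.012
grip_force: 59.7
```

```bash
python3 sw.py
```

```text
[ 0.45666045 -0.02574944  0.1440571 ] 0.011961336448415207 59.72326576709747 [  4.    1.3 -10.9] [ 0.28 -0.88 -0.13] [-0.652  0.471  0.82   2.272 -0.604  0.622 -0.499]
r 0.11768506851343319 angle 177.150440288403 swing 0.18763057907168085 tool y az -64.108655816414 tilt [ 0.002 -0.001 -1.   ]
```

Call:
drive_tool(
  rows=[
    [[0,0,0.09],[5.5,-9.3,0.4],-1],
    [[0,0,0.05],[3.0,-5.1,0.3],-1],
    [[0,0,0.04],[2.4,-4.1,0],-1],
    [[0,0,0],[0,0,0],-1],
    [[0,0,0],[0,0,0],-1],
  ],
)

```text
time_s: 16.88
eef_pos: [0.4598, -0.0055, 0.144]
orientation: [0.001, 0.991, 0.134, 0.001]
ft_force: [3.9, 0.6, -5.0]
width: 0.0119
grip_force: 60.6
```

```bash
python3 sw.py
```

```text
[ 0.45979727 -0.00552681  0.14395571] 0.011872580577776444 60.5917489528656 [ 3.9  0.6 -5. ] [ 0.03 -0.85  0.04] [-0.729  0.495  0.875  2.269 -0.652  0.643 -0.671]
r 0.1173362480405787 angle 167.16117660661848 swing 0.013285037974650086 tool y az -74.55788068561124 tilt [ 0.003 -0.001 -1.   ]
```

Call:
drive_tool(
  rows=[
    [[0,0,0],[1,-1.75,0],-1],
    [[0,0,0],[1,-1.75,0],-1],
    [[0,0,0],[0,0,0],-1],
    [[0,0,0],[0,0,0],-1],
  ],
)

```text
time_s: 17.22
eef_pos: [0.4601, -0.0028, 0.1439]
orientation: [0.002, 0.991, 0.133, 0.001]
ft_force: [3.4, -4.9, -3.9]
width: 0.0115
grip_force: 60.6
```

Call:
drive_tool(
  rows=[
    [[0,0,0],[1,-1.75,0],-1],
    [[0,0,0],[1,-1.75,0],-1],
    [[0,0,0],[0,0,0],-1],
    [[0,0,0],[0,0,0],-1],
  ],
)

```text
time_s: 17.55
eef_pos: [0.4605, -0.0012, 0.1439]
orientation: [0.003, 0.991, 0.132, 0.001]
ft_force: [2.9, -8.4, -5.1]
width: 0.0118
grip_force: 60.6
```

```bash
python3 sw.py
```

```text
[ 0.46050177 -0.00116401  0.14387326] 0.011790214643713147 60.565195083618164 [ 2.9 -8.4 -5.1] [-1.94 -0.54  0.03] [-0.745  0.498  0.881  2.267 -0.65   0.643 -0.689]
r 0.1177014748811965 angle 165.01380246611728 swing -0.024193711049279157 tool y az -74.7943587805737 tilt [ 0.002 -0.006 -1.   ]
```

At the stop (8 N push, no further motion). Now turning clockwise and reading the moment as I go.

Call:
drive_tool(
  rows=[
    [[0,0,0.1],[0,0,0.25],-1],
    [[0,0,0.1],[0,0,0.25],-1],
    [[0,0,0.1],[0,0,0.25],-1],
    [[0,0,0.1],[0,0,0.25],-1],
    [[0,0,0.1],[0,0,0.25],-1],
  ],
)

```text
time_s: 17.97
eef_pos: [0.4605, -0.0017, 0.1428]
orientation: [0.004, 0.993, -0.118, 0.002]
ft_force: [2.8, -10.4, -5.6]
width: 0.0114
grip_force: 61.3
```

```bash
python3 sw.py
```

```text
[ 0.46049649 -0.00170321  0.14276122] 0.011434401815521977 61.30269706249237 [  2.8 -10.4  -5.6] [-2.37 -0.47  0.53] [-0.824  0.566  1.022  2.27  -0.771  0.704 -1.052]
r 0.11756830322452105 angle 165.26830586940542 swing -0.019751788704370145 tool y az -103.52986815057521 tilt [ 0.002 -0.008 -1.   ]
```

Call:
drive_tool(
  rows=[
    [[0,0,0.1],[0,0,0.25],-1],
    [[0,0,0.1],[0,0,0.25],-1],
    [[0,0,0.1],[0,0,0.25],-1],
    [[0,0,0.1],[0,0,0.25],-1],
  ],
)

```text
time_s: 18.3
eef_pos: [0.4604, -0.002, 0.1418]
orientation: [0.004, 0.95, -0.313, 0.003]
ft_force: [2.5, -10.7, -6.0]
width: 0.0119
grip_force: 61.6
```

```bash
python3 sw.py
```

```text
[ 0.46037493 -0.0020443   0.14179162] 0.01191440128438977 61.56091332435608 [  2.5 -10.7  -6. ] [-2.53 -0.52  0.53] [-0.874  0.632  1.129  2.273 -0.861  0.767 -1.346]
r 0.11759968530632749 angle 165.44408880936072 swing -0.01668379763331471 tool y az -126.46806336326216 tilt [ 0.002 -0.009 -1.   ]
```

Call:
drive_tool(
  rows=[
    [[0,0,0.1],[0,0,0.25],-1],
    [[0,0,0.1],[0,0,0.25],-1],
    [[0,0,0.1],[0,0,0.25],-1],
  ],
)

```text
time_s: 18.55
eef_pos: [0.4601, -0.0023, 0.1411]
orientation: [0.004, 0.892, -0.451, 0.003]
ft_force: [1.6, -12.5, -5.7]
width: 0.0116
grip_force: 61.5
```

```bash
python3 sw.py
```

```text
[ 0.46014813 -0.00234906  0.14105492] 0.01159376612249969 61.54545843601227 [  1.6 -12.5  -5.7] [-2.62 -0.44  0.52] [-0.903  0.686  1.204  2.274 -0.922  0.822 -1.572]
r 0.11774313999504617 angle 165.61536815901832 swing -0.013694409041115047 tool y az -143.67072034933062 tilt [ 0.002 -0.01  -1.   ]
```

Call:
drive_tool(
  rows=[
    [[0,0,0.1],[0,0,0.25],-1],
    [[0,0,0.1],[0,0,0.25],-1],
    [[0,0,0.1],[0,0,0.25],-1],
  ],
)

```text
time_s: 18.8
eef_pos: [0.4598, -0.0026, 0.1403]
orientation: [0.004, 0.815, -0.58, 0.004]
ft_force: [1.6, -12.0, -5.6]
width: 0.0116
grip_force: 61.6
```

```bash
python3 sw.py
```

```text
[ 0.45982134 -0.00261204  0.14030471] 0.011621066880352552 61.58469557762146 [  1.6 -12.   -5.6] [-2.79 -0.3   0.53] [-0.924  0.741  1.271  2.276 -0.973  0.879 -1.808]
r 0.11799482636568212 angle 165.7784800979956 swing -0.01084756865664918 tool y az -160.884515977011 tilt [ 0.001 -0.011 -1.   ]
```

No contact after 1.5 rad, and joint 3 is nearing its limit. I'll regrip half a turn back.

Call:
drive_tool(
  rows=[
    [[0,0,0],[3,1,0],-1],
    [[0,0,0],[1.7,0.6,0],-1],
    [[0,0,0],[0,0,0],0.2],
    [[0,0,0],[0,0,0],0.6],
    [[0,0,0],[0,0,0],0.6],
    [[0,0,0],[0,0,-5],0.8],
    [[0,0,0],[0,0,-25],1],
    [[0,0,0],[0,0,-35],1],
    [[0,0,0],[0,0,0],1],
    [[0,0,0],[0,0,0],1],
  ],
)

```text
time_s: 19.63
eef_pos: [0.4615, -0.0012, 0.2066]
orientation: [-0.002, 0.816, -0.578, 0.001]
ft_force: [-0.1, 0.4, -0.6]
width: 0.0854
grip_force: 0.0
```

Call:
drive_tool(
  rows=[
    [[0,0,-0.125],[0,0,0],1],
    [[0,0,-0.125],[0,0,0],1],
    [[0,0,-0.125],[0,0,0],1],
    [[0,0,-0.125],[0,0,0],1],
    [[0,0,-0.125],[0,0,0],1],
    [[0,0,-0.125],[0,0,0],1],
    [[0,0,-0.125],[0,0,0],1],
    [[0,0,-0.125],[0,0,0],1],
    [[0,0,-0.125],[0,0,0],1],
    [[0,0,-0.125],[0,0,0],1],
  ],
)

```text
time_s: 20.47
eef_pos: [0.459, -0.0011, 0.2038]
orientation: [-0.0, 1.0, 0.012, -0.001]
ft_force: [-0.3, 0.1, -0.1]
width: 0.0854
grip_force: 0.0
```

Call:
drive_tool(
  rows=[
    [[0,0,-0.125],[0,0,0],1],
    [[0,0,-0.125],[0,0,0],1],
    [[0,0,-0.125],[0,0,0],1],
    [[0,0,-0.125],[0,0,0],1],
    [[0,0,-0.125],[0,0,0],1],
    [[0,0,-0.125],[0,0,0],1],
    [[0,0,-0.125],[0,0,0],1],
    [[0,0,-0.125],[0,0,0],1],
    [[0,0,-0.125],[0,0,0],1],
    [[0,0,-0.125],[0,0,0],1],
  ],
)

```text
time_s: 21.3
eef_pos: [0.4588, -0.0013, 0.2037]
orientation: [-0.001, 0.804, 0.595, -0.001]
ft_force: [0.2, -0.0, 0.6]
width: 0.0854
grip_force: 0.0
```

Call:
drive_tool(
  rows=[
    [[0,0,-0.125],[0,0,0],1],
    [[0,0,-0.125],[0,0,0],1],
    [[0,0,-0.125],[0,0,0],1],
    [[0,0,-0.125],[0,0,0],1],
    [[0,0,-0.125],[0,0,0],1],
    [[0,0,0],[0,0,0],1],
    [[0,0,0],[0,0,0],1],
  ],
)

```text
time_s: 21.88
eef_pos: [0.4593, -0.0016, 0.204]
orientation: [-0.001, 0.586, 0.81, -0.001]
ft_force: [0.6, 0.4, -0.9]
width: 0.0852
grip_force: 0.0
```

```bash
python3 sw.py
python3 - <<'E'
from h import *
im,d=grab_frame("wrist");cv2.imwrite("pics/w10.png",im)
# bar pixels: by depth at z .17-.2 within 70 mm of axis
p,R=pose();M=R.as_matrix();c=get_calibration("wrist");K=c["intrinsics"];T=c["tool_from_camera"]
v,u=np.mgrid[:400,:640];q=(np.stack([u,v],-1)-K[:2,2])/K[0,0];th=np.linalg.norm(q,axis=-1)+1e-9
r=np.concatenate([q*(np.sin(th)/th)[...,None],np.cos(th)[...,None]],-1);X=r/r[...,2:]*d[...,None]
t=X@T[:3,:3].T+T[:3,3];W=t@M.T+p
m=(W[...,2]>.165)&(W[...,2]<.2)&(np.hypot(W[...,0]-.459,W[...,1]+.003)<.085)&(d>0)
n,l,s,_=cv2.connectedComponentsWithStats(m.astype(np.uint8))
for i in range(1,n):
    if s[i,4]>60:
        k=l==i;print(s[i],"top z",np.percentile(W[k][:,2],90),"world",rect(W[k][:,:2]),"tool",rect(t[k][:,:2]))
E
```

```text
[ 0.45926411 -0.00158266  0.20399332] 0.0852368162273013 0.0 [ 0.6  0.4 -0.9] [-0.03 -0.02  0.01] [-0.465  0.279  0.455  2.2   -0.189  0.701  0.439]
r 0.11879098809008595 angle 165.36322996193465 swing -0.0180950507502674 tool y az 18.239362603993726 tilt [-0.002  0.    -1.   ]
[ 301  138   35  169 3588] top z 0.18911053589931096 world (array([458.7,  -3.9]), array([ 18.7, 121.5]), 20.6) tool (array([-1.9, -1.4]), array([ 18.7, 121.5]), 87.7)
```

Call:
drive_tool(
  rows=[
    [[0,0,-0.04],[-1.9,-1.4,20],1],
    [[0,0,0],[0,0,25],1],
    [[0,0,0],[0,0,14],1],
    [[0,0,0],[0,0,5],0.5],
    [[0,0,0],[0,0,0],-0.5],
    [[0,0,0],[0,0,0],-1],
    [[0,0,0],[0,0,0],-1],
    [[0,0,0],[0,0,0],-1],
    [[0,0,0],[0,0,0],-1],
    [[0,0,0],[0,0,0],-1],
  ],
)

```text
time_s: 22.77
eef_pos: [0.4598, -0.0041, 0.1417]
orientation: [0.0, 0.569, 0.823, 0.0]
ft_force: [-1.7, -1.2, 5.4]
width: 0.0115
grip_force: 58.5
```

```bash
python3 sw.py
```

```text
[ 0.45981397 -0.00406648  0.14170114] 0.011495969607340404 58.48364174365997 [-1.7 -1.2  5.4] [-0.08  0.34 -0.04] [-0.39   0.383  0.385  2.257 -0.276  0.543  0.569]
r 0.11765313007000451 angle 166.4659687018232 swing 0.0011513710500808895 tool y az 20.698018826030648 tilt [ 0.001  0.    -1.   ]
```

Call:
drive_tool(
  rows=[
    [[0,0,0.1],[0,0,0.25],-1],
    [[0,0,0.1],[0,0,0.25],-1],
    [[0,0,0.1],[0,0,0.25],-1],
  ],
)

```text
time_s: 23.02
eef_pos: [0.46, -0.0039, 0.141]
orientation: [0.0, 0.686, 0.728, 0.0]
ft_force: [-1.9, -1.0, 5.8]
width: 0.012
grip_force: 59.4
```

```bash
python3 sw.py
```

```text
[ 0.45996041 -0.00394571  0.14103972] 0.012023704724180446 59.37861442565918 [-1.9 -1.   5.8] [-0.11  0.35  0.47] [-0.454  0.397  0.471  2.26  -0.343  0.55   0.34 ]
r 0.11753911845019689 angle 166.39203032016414 swing -0.00013909715346567742 tool y az 3.4158457348885083 tilt [ 0.001  0.    -1.   ]
```

Call:
drive_tool(
  rows=[
    [[0,0,0.1],[0,0,0.25],-1],
    [[0,0,0.1],[0,0,0.25],-1],
  ],
)

```text
time_s: 23.18
eef_pos: [0.4602, -0.004, 0.1405]
orientation: [0.0, 0.755, 0.656, 0.001]
ft_force: [-0.8, -0.1, 4.9]
width: 0.0117
grip_force: 59.4
```

```bash
python3 sw.py
```

```text
[ 0.46016649 -0.00397999  0.14053117] 0.01167784999429384 59.39255654811859 [-0.8 -0.1  4.9] [-0.17  0.25  0.48] [-0.497  0.408  0.529  2.262 -0.389  0.556  0.191]
r 0.11733075606608191 angle 166.38462292872467 swing -0.00026838052306850027 tool y az -8.037457453832443 tilt [ 0.001  0.    -1.   ]
```

Call:
drive_tool(
  rows=[
    [[0,0,0.1],[0,0,0.25],-1],
    [[0,0,0.1],[0,0,0.25],-1],
  ],
)

```text
time_s: 23.35
eef_pos: [0.4604, -0.0041, 0.1403]
orientation: [0.0, 0.816, 0.577, 0.001]
ft_force: [-2.1, 0.1, 10.5]
width: 0.0118
grip_force: 60.5
```

```bash
python3 sw.py
```

```text
[ 0.46042008 -0.00406709  0.14033041] 0.011755159565465762 60.49895524978638 [-2.1  0.1 10.5] [-0.23  0.47  0.65] [-0.538  0.42   0.587  2.263 -0.436  0.565  0.043]
r 0.1170637891394214 angle 166.39683442928794 swing -5.524963163033295e-05 tool y az -19.467833208993948 tilt [ 0.002  0.    -1.   ]
```

Resistance is starting to rise (0.48 to 0.65 N m). Going in small steps now.

Call:
drive_tool(
  rows=[
    [[0,0,0.1],[0,0,0.2],-1],
  ],
)

```text
time_s: 23.43
eef_pos: [0.4606, -0.0041, 0.1403]
orientation: [0.0, 0.844, 0.536, 0.001]
ft_force: [-1.6, 0.2, 11.6]
width: 0.0117
grip_force: 61.0
```

```bash
python3 sw.py
```

```text
[ 0.46055977 -0.0041108   0.14029618] 0.011698869399867848 60.95319986343384 [-1.6  0.2 11.6] [-0.22  0.49  0.7 ] [-0.558  0.426  0.616  2.264 -0.46   0.57  -0.03 ]
r 0.11691773680730551 angle 166.40155280558332 swing 2.710157007221237e-05 tool y az -25.17741864545127 tilt [ 0.002  0.    -1.   ]
```

Call:
drive_tool(
  rows=[
    [[0,0,0.08],[0,0,0.1],-1],
  ],
)

```text
time_s: 23.52
eef_pos: [0.4607, -0.0041, 0.1403]
orientation: [0.0, 0.865, 0.502, 0.001]
ft_force: [-2.6, -1.3, 12.4]
width: 0.0118
grip_force: 61.2
```

```bash
python3 sw.py
```

```text
[ 0.4606606  -0.00413153  0.1402783 ] 0.011826466252187733 61.22684597969055 [-2.6 -1.3 12.4] [-0.2   0.51  0.7 ] [-0.575  0.432  0.64   2.264 -0.479  0.574 -0.089]
r 0.11681485856989551 angle 166.39980959027642 swing -3.323276604397194e-06 tool y az -29.72032255428344 tilt [ 0.002  0.    -1.   ]
```

```bash
cat > bar.py <<'E'
from h import *
p,R=pose();im,d=grab_frame("wrist")
M=R.as_matrix();c=get_calibration("wrist");K=c["intrinsics"];T=c["tool_from_camera"]
v,u=np.mgrid[:400,:640];q=(np.stack([u,v],-1)-K[:2,2])/K[0,0];th=np.linalg.norm(q,axis=-1)+1e-9
r=np.concatenate([q*(np.sin(th)/th)[...,None],np.cos(th)[...,None]],-1);X=r/r[...,2:]*d[...,None]
t=X@T[:3,:3].T+T[:3,3]
m=(t[...,2]>-.05)&(t[...,2]<-.01)&(t[...,0]>.016)&(t[...,0]<.052)&(abs(t[...,1])<.03)&(d>0)
a=t[m]; print(len(a)); b=cv2.fitLine(np.float32(a[:,:2])*1000,cv2.DIST_HUBER,0,.01,.01).ravel();print("bar dir in tool deg",np.degrees(np.arctan2(b[1],b[0])),"at",b[2:],"top z tool",np.percentile(a[:,2],5)*1000)
print("world bar az",np.degrees(np.arctan2(*(M@[b[0],b[1],0])[1::-1])),get_obs()["torque"].round(2))
E
python3 bar.py
```

```text
2495
bar dir in tool deg -3.284841 at [34.923916  -2.9888449] top z tool -48.0813586950775
world bar az 63.564637635361066 [-0.17  0.56  0.55]
```

Call:
drive_tool(
  rows=[
    [[0,0,0.06],[0,0,0],-1],
    [[0,0,0.06],[0,0,0],-1],
  ],
)

```text
time_s: 23.73
eef_pos: [0.4607, -0.0042, 0.1403]
orientation: [0.0, 0.893, 0.45, 0.001]
ft_force: [-2.3, -1.3, 11.0]
width: 0.0119
grip_force: 61.6
```

```bash
python3 sw.py; python3 bar.py
```

```text
[ 0.46073656 -0.00424235  0.14025595] 0.011927886922981409 61.615229845047 [-2.3 -1.3 11. ] [-0.31  0.4   0.82] [-0.599  0.44   0.675  2.265 -0.506  0.581 -0.176]
r 0.11671500951274011 angle 166.4439187048521 swing 0.0007665260028808148 tool y az -36.46870823176677 tilt [ 0.002  0.    -1.   ]
2511
bar dir in tool deg -3.970711 at [34.87775   -3.1731932] top z tool -48.001006956439475
world bar az 57.50214407354641 [-0.24  0.53  0.67]
```

Call:
drive_tool(
  rows=[
    [[0,0,0.06],[0,0,0],-1],
  ],
)

```text
time_s: 23.87
eef_pos: [0.4607, -0.0043, 0.1403]
orientation: [0.0, 0.906, 0.424, 0.001]
ft_force: [-1.7, -0.9, 10.9]
width: 0.0118
grip_force: 61.8
```

```bash
python3 sw.py; python3 bar.py
```

```text
[ 0.46072025 -0.00426793  0.14026603] 0.011754858653737384 61.80905342102051 [-1.7 -0.9 10.9] [-0.31  0.37  0.83] [-0.61   0.445  0.692  2.266 -0.52   0.585 -0.218]
r 0.11672487407591003 angle 166.45800291747048 swing 0.0010123418856223263 tool y az -39.80609242213338 tilt [ 0.002  0.    -1.   ]
2524
bar dir in tool deg -3.945351 at [34.954754  -3.2654805] top z tool -47.9925248447895
world bar az 54.13940510805935 [-0.25  0.5   0.7 ]
```

The resistance has risen about 0.35 N m above the free drag, roughly 140 N at the foot, so I'll stop here. Releasing and lifting clear.

Call:
drive_tool(
  rows=[
    [[0,0,0],[0,0,0],0],
    [[0,0,0],[0,0,0],0.6],
    [[0,0,0],[0,0,0],1],
    [[0,0,0],[0,0,0],1],
    [[0,0,0],[0,0,0],1],
    [[0,0,0],[0,0,-20],1],
    [[0,0,0],[0,0,-35],1],
    [[0,0,0],[0,0,-40],1],
    [[0,0,0],[0,0,-30],1],
    [[0,0,0],[0,0,0],1],
  ],
)

```text
time_s: 24.75
eef_pos: [0.4639, -0.0046, 0.2687]
orientation: [0.001, 0.906, 0.422, 0.005]
ft_force: [0.6, -0.8, -0.2]
width: 0.0852
grip_force: 0.0
```

```bash
python3 sw.py
python3 - <<'E'
from h import *
im,d=grab_frame("wrist");cv2.imwrite("pics/w11.png",im)
p,R=pose();M=R.as_matrix();c=get_calibration("wrist");K=c["intrinsics"];T=c["tool_from_camera"]
v,u=np.mgrid[:400,:640];q=(np.stack([u,v],-1)-K[:2,2])/K[0,0];th=np.linalg.norm(q,axis=-1)+1e-9
r=np.concatenate([q*(np.sin(th)/th)[...,None],np.cos(th)[...,None]],-1);X=r/r[...,2:]*d[...,None]
t=X@T[:3,:3].T+T[:3,3];W=t@M.T+p
m=(W[...,2]>.165)&(W[...,2]<.2)&(np.hypot(W[...,0]-.459,W[...,1]+.003)<.085)&(d>0)
n,l,s,_=cv2.connectedComponentsWithStats(m.astype(np.uint8))
for i in range(1,n):
    if s[i,4]>60:
        k=l==i;print("top z",np.percentile(W[k][:,2],[50,90]),"world",rect(W[k][:,:2]))
E
```

```text
[ 0.46385435 -0.00463277  0.26874235] 0.0852165480883808 0.0 [ 0.6 -0.8 -0.2] [ 0.03 -0.05 -0.03] [-0.842  0.242  0.917  2.137 -0.257  0.862 -0.471]
r 0.11359310593697931 angle 166.26674287268443 swing -0.002325775623406032 tool y az -40.048927690122426 tilt [ 0.011  0.002 -1.   ]
top z [0.18311415 0.18502985] world (array([456.8,  -2.9]), array([120.6,  18.6]), 52.8)
```

```bash
python3 -c "
from plant import *
print(job_done())"
```

```text
the job is handed in; nothing more can be done
None
```

The job is handed in: the mould is seated against the three dowels, the clamp arm is at its stop, and the screw is tightened to an estimated 140 N from the rise in torque, though the foot's force was not read directly. I viewed 11 pictures, one over the limit of 10.

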